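# Mount the round-window specimen carrier on the measuring stage

## Robot

A 6-joint arm with a two-finger parallel gripper is mounted at the origin on a cart in front of the work surface, level with it; the furniture and walls round the work are solid. World frame = base frame: x ahead of the robot, y to its left, z up, the work surface at z = 0. Lengths are in m, angles in rad, forces in N, time in s.
With the tool pointing down it reaches from about 0.35 to 0.775 m from the base axis. Payload 5.5 kg.
Tool frame: the origin (TCP) lies on the centre line of the jaws, within the pads' length; the fingertips stand 11 mm ahead of it and the grasp point (between the pads) lies 8 mm behind it (env.tip_extent is the distance from the TCP to the fingertips, in m); z points along the fingers, y is the line along which they close (so a half turn about z gives the same grasp; the last joint's range is limited). The gripper opens to 85 mm and grips with 20 to 120 N. Pads are 22 mm wide; open, the fingers measure 114 mm over their backs; the gripper's body (76 mm by 85 mm) begins 54 mm behind the grasp point. The pads swing forward as they close: fully open they stand 13 mm farther back than shut.
Start: joints at [1.16, 0.313, 0.046, 1.304, 0, 1.431], TCP at [0.154, 0.554, 0.217] pointing down, gripper open.
Joint ranges: [-2.76, 2.76], [-0.86, 1.69], [-1.03, 1.26], [-2.2, 2.34], [-1.47, 1.5], [-3.14, 3.14]. Speed limits (rad/s): [2.57, 2.57, 3.14, 3.14, 3.14, 3.14].

## Interface

Orientations are given as a unit quaternion [w, x, y, z].
In Python, from workcell import env gives the robot as it stands.
- The arm moves only by the shell command python3 -m jog 'ROWS' [FORCE]. ROWS is JSON, a list of rows, each a list of 5 numbers: the gripper's target within -1 to 1 (shut at 1, half-way at 0, fully open at -1), then the shift along the tool's x, y, z in m, then the turn about the tool's z in degrees. In form: [[fingers, tx, ty, tz, turn], ...]. A call has 1 to 5 rows; each row shifts and turns the commanded pose from where the row before left it, along the tool's axes as they then stand; what a row does not reach is not made up. A row lasts 1/12 s, in which the tool goes at most 41.7 mm and 7.16 degrees, less where a joint would pass 70% of its speed; a pose out of reach is approached as far as the arm can. A call is refused whole if a number of a shift passes 0.0417 or a number of a turn 7.16, either way. A call with a gripper value outside its range is refused whole. The fingers move at their own pace and stop on an object; FORCE is the grip in N (left out, the last holds). Time passes only in rows, so rows that do not move let the fingers close. It gives the time, the measured TCP pose, the force, the opening and the grip force at its end, in the units of the state.
- env.get_state(): the state, without advancing time (a new reading comes with each control period).
- env.read_camera(name): name is "scene" or "top"; returns a dict with "img" (420x560x3 uint8, red, green, blue), "fov_y" (degrees; the focal length in pixels is half the picture's height over the tangent of half this angle, whatever the lens; pixels are square), "cx", "cy" (the principal point, pixels), "D" ([k1, k2, p1, p2, k3] as OpenCV has them; the pictures are not rectified), "T" (4x4, takes a point from camera to world coordinates). Camera axes: x right, y up, looking along -z (the intrinsics and any distortion apply to the point x, -y, -z); pixel columns grow to the right and rows downward; lengths in m; the calibration is good to about 2 mm. A picture is of the moment at which its call begins. There is no depth.
- env.hand_in(): hands the job in; it is judged then, once.
The state is a dict: "clock": time; "joint_pos": joint angles; "qvel": joint speeds; "tau": joint torques, N m; "tcp_pos": TCP position; "orientation": TCP orientation; "wrist_force": force on the tool from outside, world axes, zero at the start; "ft_torque": the same for the moment, N m; "finger_gap": finger opening in m; "grip_force": force on a finger pad.
Only numpy, scipy, OpenCV 4.12 (cv2) and the standard library are available. Lean on these libraries where they do the work, as an engineer would, in place of code of your own. Each camera call takes 0.05 s, during which the arm holds its last target. There are 200 camera calls.

## Task

Take the specimen carrier with the round window out of its pocket in the grey tray and mount it on the measuring stage: hold it at a slant with its near end raised, slip its tongue under the bridge at the far end of the stage, then lower it flat and press its near end down until the spring catch has snapped over it. Leave the other two carriers in their pockets and do not disturb the tweezers or the marker pen.

Things in the scene. Friction and masses are not known exactly. Their poses are not given: they have to be found in the camera images.
- round_carrier: Carrier to mount, 70-150 g, aluminium plate with one ROUND window (35 mm ring) on top; else like the other two, in any pocket. mm in its frame: body x -42..38, y -20..20, z 0..14; tongue at its +x end x 38..54, 34 wide, z 2..7; ledge at its -x end x -48..-42, 34 wide, z 0..5. Origin: middle of the underside, z up. In the tray it lies flat, tongue away from the robot
- round_carrier_tongue (a point): Middle of the outer end of the round-window carrier's tongue: 54 mm along x from its origin, 4.5 mm above its underside. Axes as the carrier's
- square_carrier: Carrier of the same size with a SQUARE window (34 mm); stays in its pocket
- slot_carrier: Carrier of the same size with a long narrow SLOT window (58 x 18 mm); stays in its pocket
- pocket_tray: Fixed grey tray 136 x 244 x 34 mm, pockets at its y = -68, 0, 68 mm; a carrier in one has x along the tray's x, underside 24 and top 38 mm above the worktop, 2 mm play. Grasp it across its 40 mm width at the middle: finger wells on both sides, 28 mm wide (shared with the next carrier), 60 mm long (x -27..33), floor 6 mm above the worktop. Origin: underside at the middle pocket
- stage: Fixed measuring stage, grey base plate 170 x 80 x 8 mm, bed top 36 mm up; +x points to the bridge end, away from the robot; origin: underside, below the seat. From x = -30 to 35 mm the bed is only 26 mm wide, so fingers at the carrier's middle have 28 mm of free depth beside it, over the base plate. Two guide pins of 6 mm, 8 mm high, flank the carrier at x = -36, y = +-25 mm
- stage_seat (a point): Where the mounted carrier's origin belongs: on the bed's top, 36 mm above the stage's origin, axes as the stage's. The mounted carrier lies flat, tongue to +x, its top 14 mm above this point, with 1 mm play in x and 2 mm in y
- stage_groove (a point): Middle of the groove's mouth, below the edge of the bridge's lip: 45 mm along x from the seat, 4.5 mm above the bed; +x into the groove. Lip underside 8.5 mm and lip top 12.5 mm above the bed, groove floor 5 mm below the bed, back wall 10 mm in, groove 38 mm wide. Go in with the tongue end 0.2 to 0.4 rad down; a flat carrier cannot pass lip and catch
- catch (a joint): Spring catch at the stage's -x end: m pushed back, 0 home, at most 0.009. Its sloped nose, 26 mm wide, reaches to x = -44 mm; underside 6, top 14 mm above the bed. A carrier let go with its tongue in the groove rests on it, tilted 0.08 to 0.17 rad. Pressing its top 20 mm from the -x end of its body with 2 to 8 N pushes the catch back 3-4 mm; when the carrier is flat it springs home over the ledge
- tweezers: Loose steel tweezers, 122 mm, lying beside the stage on its +y side
- marker_pen: Loose marker pen, 135 mm long, 16 mm thick, lying beside the stage on its -y side

How it is judged:
By the outcome, as a careful person would: the job done as asked, in the order asked, and still so for the second after the job is handed in, with the robot touching nothing.
It also fails if it takes over 48 s, if anything falls off the work surface, if the arm or the gripper's body presses on something with over 40 N, if the wrist force passes 120 N, or if a joint passes its speed limit or range.

## Working session

There is one attempt and no reset: what is moved stays moved. The work goes in short steps, Python scripts to look and compute and a shell command to move; the robot and the scene stay as the last step left them, time stands still between calls to the robot, and variables do not carry over. Pictures are saved under pics/ and viewed, at most 10 in all, crops included, and the job is handed in when it is done.

```bash
ls; mkdir -p pics
cat > h.py <<'E'
import numpy as np, cv2
from workcell import env
def K(c):
    f=c["img"].shape[0]/2/np.tan(np.radians(c["fov_y"])/2)
    return np.array([[f,0,c["cx"]],[0,f,c["cy"]],[0,0,1.]])
def ray(c,px,z):
    "pixels -> world points on plane z"
    u=cv2.undistortPoints(np.float64(px).reshape(-1,1,2),K(c),np.float64(c["D"])).reshape(-1,2)
    T=np.array(c["T"]); d=np.c_[u[:,0],-u[:,1],-np.ones(len(u))]@T[:3,:3].T
    o=T[:3,3]; return o+d*((z-o[2])/d[:,2])[:,None]
def proj(c,P):
    T=np.array(c["T"]); q=(np.atleast_2d(P)-T[:3,3])@T[:3,:3]
    q=q*[1,-1,-1]
    return cv2.projectPoints(q,np.zeros(3),np.zeros(3),K(c),np.float64(c["D"]))[0].reshape(-1,2)
E
python3 - <<'E'
from h import *
for n in("top","scene"):
    c=env.read_camera(n); cv2.imwrite(f"pics/{n}0.png",cv2.resize(c["img"][:,:,::-1],(784,588)))
    np.save(f"{n}0.npy",c,allow_pickle=True)
    print(n,c["fov_y"],c["cx"],c["cy"],c["D"],np.round(c["T"],3))
s=env.get_state(); print(s, env.tip_extent)
E
```

```text
pics
top 48.31228258975281 281.38243433611404 213.73710223781345 [-0.09113723  0.          0.          0.          0.        ] [[ 0.011  0.984 -0.177  0.367]
 [-1.     0.011 -0.002 -0.055]
 [-0.     0.177  0.984  0.941]
 [ 0.     0.     0.     1.   ]]
scene 46.808216929441656 278.09095833433173 206.92271488464937 [0.01896297 0.         0.         0.         0.        ] [[-0.869  0.339 -0.361  0.191]
 [-0.495 -0.613  0.615  0.459]
 [-0.013  0.713  0.701  0.685]
 [ 0.     0.     0.     1.   ]]
{'clock': 0.1, 'joint_pos': array([ 1.16037855e+00,  3.13928616e-01,  4.50999123e-02,  1.30357208e+00,
       -1.67053684e-05,  1.43118657e+00]), 'qvel': array([ 0.00012094, -0.00216933,  0.00185379,  0.00023201,  0.00058242,
        0.00145335]), 'tau': array([ 3.53453855e-03, -4.81726456e+01,  2.99241936e+01,  1.27108191e-02,
       -1.10825206e-04, -1.95586847e-05]), 'tcp_pos': array([0.15365178, 0.55361048, 0.21639915]), 'orientation': array([-2.09814732e-04,  1.34990583e-01,  9.90846557e-01, -7.74350934e-04]), 'wrist_force': array([-0.1068398 ,  0.60443382,  1.5337318 ]), 'ft_torque': array([-0.00108452, -0.00784451,  0.07099942]), 'grip_force': 0.0, 'finger_gap': 0.08542080827602443} 0.011
```

View pics/top0.png

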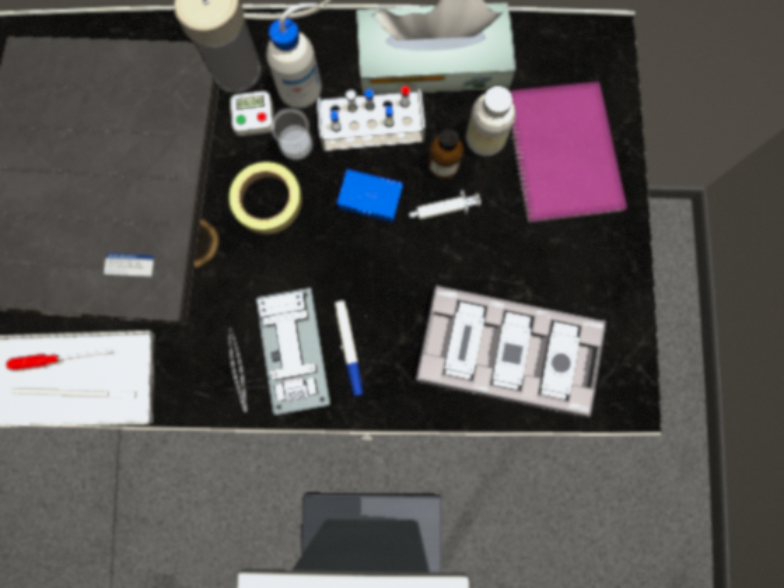

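View pics/scene0.png

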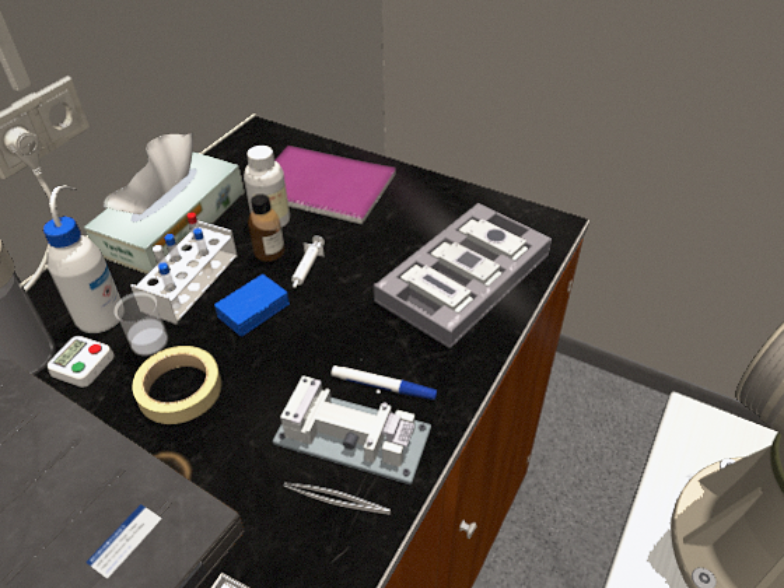

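The top view shows the round carrier at about (563,360), the rightmost pocket of the tray. The stage is at (292,352) with its bridge at the top, the tweezers at (238,370) and the pen at (348,347). I'll take closer crops.

Run:
```python
from h import *
c=np.load("top0.npy",allow_pickle=True).item()
im=c["img"][:,:,::-1]
a=im[198:302,296:440]; b=im[198:302,160:270]
a=cv2.resize(a,None,fx=5,fy=5,interpolation=cv2.INTER_CUBIC)  
b=cv2.resize(b,None,fx=5,fy=5,interpolation=cv2.INTER_CUBIC)
cv2.imwrite("pics/ca.png",a);cv2.imwrite("pics/cb.png",b)
```

```text
(no output)
```

View pics/ca.png

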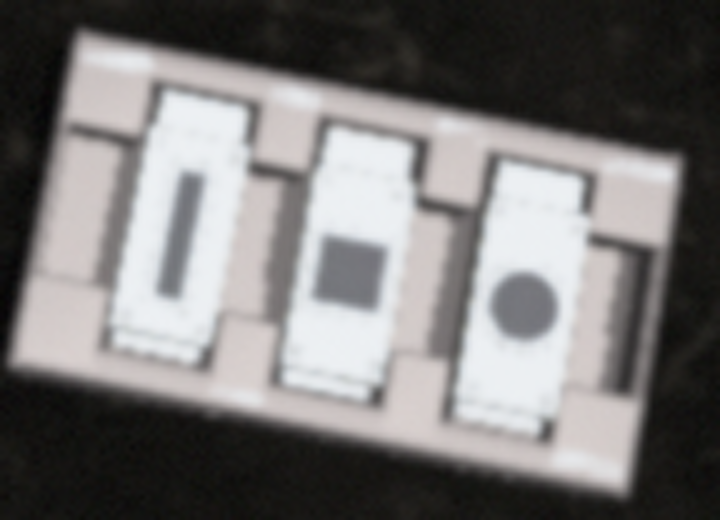

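View pics/cb.png

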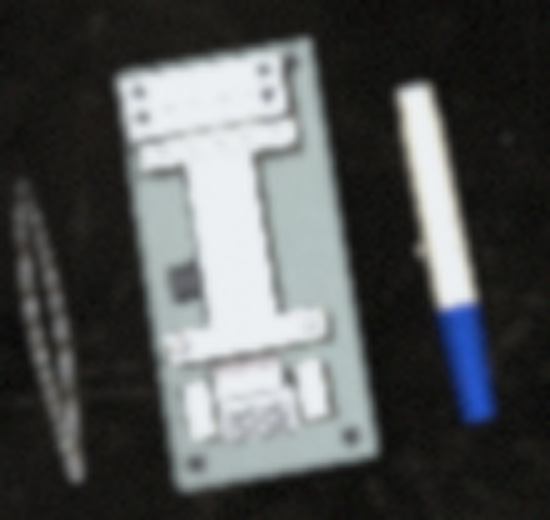

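The crops show the tray's corners and the round window at crop (523,306), and the stage plate's corners with the catch at the bottom. Next I turn these into world coordinates.

Run:
```python
from h import *
c=np.load("top0.npy",allow_pickle=True).item(); s=np.load("scene0.npy",allow_pickle=True).item()
A=lambda p:(np.array(p)+.5)/5-.5+[296,198]
B=lambda p:(np.array(p)+.5)/5-.5+[160,198]
r=lambda v:np.round(v*1000,1)
tr=ray(c,A([(78,30),(685,152),(628,495),(8,370)]),.034);print("tray",r(tr[:,:2]),r(tr.mean(0)))
e=lambda p,q:np.degrees(np.arctan2(*(q-p)[[1,0]]))
print("yaw",e(tr[1],tr[0])-90,e(tr[2],tr[3])-90,e(tr[3],tr[0]),e(tr[2],tr[1]))
st=ray(c,B([(113,75),(313,38),(382,455),(180,492)]),.008);print("stage",r(st[:,:2]),r(st.mean(0)))
print("yaw",e(st[1],st[0])-90,e(st[2],st[3])-90,e(st[3],st[0]),e(st[2],st[1]))
print("len",[r(np.linalg.norm(st[i]-st[i-1])) for i in range(4)],[r(np.linalg.norm(tr[i]-tr[i-1])) for i in range(4)])
# carrier: body corners on top face z=.038, window
print("win",r(ray(c,A([(524,306)]),.038)))
cb=ray(c,A([(490,192),(589,212),(553,424),(452,403)]),.038);print("body",r(cb[:,:2]),r(cb.mean(0)),e(cb[3],cb[0]),e(cb[2],cb[1]),[r(np.linalg.norm(cb[i]-cb[i-1])) for i in range(4)])
# bed cross bars / scene view corners
S=lambda p:(np.array(p)+.5)/1.4-.5
print("scene win",r(ray(s,S([(497,236)]),.038)))
print("scene stage near corners",r(ray(s,S([(412,480),(432,430),(274,442)]),.008)))
print("scene tray",r(ray(s,S([(480,205),(551,236),(447,330),(375,284)]),.034)))
# mask of stage plate fit
im=c["img"].astype(int); m=(im.sum(2)>240).astype(np.uint8)
for x,y in((215,255),(400,255)):
    n,l,q,_=cv2.connectedComponentsWithStats(m); k=l[y,x]; print(q[k]); ct=cv2.findContours((l==k).astype(np.uint8),0,1)[0][0]; R=cv2.minAreaRect(ct); z=.008 if x<300 else .034
    b=ray(c,cv2.boxPoints(R),z); print(r(b[:,:2]),r(b.mean(0)))
```

```text
tray [[ 550.7 -111.3]
 [ 504.3 -351.8]
 [ 370.3 -324.1]
 [ 416.6  -84.4]] [ 460.5 -217.9   34. ]
yaw -10.912217142448071 -10.948055235347496 -11.373909435719282 -11.711530576754193
stage [[534.5 149.2]
 [550.7  68.1]
 [383.2  35.4]
 [367.5 115. ]] [458.9  91.9   8. ]
yaw 11.279518086149295 11.16484387214507 11.586380445612559 11.032857011813674
len [np.float64(170.5), np.float64(82.8), np.float64(170.6), np.float64(81.1)] [np.float64(136.7), np.float64(244.9), np.float64(136.9), np.float64(244.1)]
win [[ 442.7 -284.4   38. ]]
body [[ 487.2 -272.3]
 [ 479.6 -311.3]
 [ 397.3 -294.4]
 [ 405.1 -255.3]] [ 442.3 -283.3   38. ] -11.72033376238598 -11.557035189867273 [np.float64(83.8), np.float64(39.6), np.float64(84.1), np.float64(39.9)]
scene win [[ 441.4 -283.2   38. ]]
scene stage near corners [[369.1 113.5   8. ]
 [379.5  44.9   8. ]
 [531.8 148.7   8. ]]
scene tray [[ 495.9 -344.3   34. ]
 [ 373.3 -326.    34. ]
 [ 424.6  -83.7   34. ]
 [ 549.1 -112.2   34. ]]
[ 183  205   53   91 3536]
[[536.9 152.2]
 [551.8  68.5]
 [381.2  35.5]
 [366.7 116.7]] [459.1  93.2   8. ]
[ 298  204  135   93 8649]
[[ 417.3  -82.8]
 [ 551.5 -110.3]
 [ 501.5 -357.3]
 [ 368.6 -323.7]] [ 459.7 -218.5   34. ]
```

```bash
python3 - <<'E'
from h import *
c=np.load("top0.npy",allow_pickle=True).item()
B=lambda p:(np.array(p)+.5)/5-.5+[160,198]
a=np.radians(11.27); X=np.array([np.cos(a),np.sin(a)]);Y=np.array([-X[1],X[0]])
def sh(n,p,z):
    q=ray(c,B(p),z)[:,:2]*1000; print(n,np.round(np.c_[q@X,q@Y],1).tolist(),np.round(q,1).tolist())
sh("pins",[(180,345),(313,322)],.044)
sh("bar-30",[(165,338),(325,308)],.036)
sh("bar35",[(140,168),(298,145)],.036)
sh("plate",[(113,75),(313,38),(382,455),(180,492)],.008)
sh("lip",[(133,140),(300,118)],.0485)
E
python3 -m jog '[[-0.27,0,0,0,-4.2],[-0.27,-0.036,-0.018,0,0],[-0.27,-0.036,-0.018,0,0],[-0.27,-0.036,-0.018,0,0],[-0.27,-0.036,-0.018,0,0]]' 40
```

```text
pins [[436.6, 25.8], [436.0, -26.0]] [[423.1, 110.6], [432.7, 59.7]]
bar-30 [[441.1, 32.4], [441.3, -30.6]] [[426.3, 118.0], [438.7, 56.3]]
bar35 [[508.6, 31.9], [506.1, -30.7]] [[492.5, 130.7], [502.4, 68.8]]
plate [[553.3, 41.9], [553.3, -40.9], [382.7, -40.2], [382.8, 41.0]] [[534.5, 149.2], [550.7, 68.1], [383.2, 35.4], [367.5, 115.0]]
lip [[517.7, 30.8], [514.3, -34.4]] [[501.7, 131.4], [511.1, 66.7]]
clock: 0.52
tcp_pos: [0.2815, 0.454, 0.2167]
orientation: [-0.0, 0.098, 0.995, -0.0]
wrist_force: [0.3, 0.1, -0.5]
finger_gap: 0.0545
grip_force: 0.0
```

```bash
python3 -m jog '[[-0.27,-0.036,-0.018,0,0],[-0.27,-0.036,-0.018,0,0],[-0.27,-0.036,-0.018,0,0],[-0.27,-0.036,-0.018,0,0],[-0.27,-0.036,-0.018,0,0]]'; python3 -m jog '[[-0.27,-0.022,-0.034,0,0],[-0.27,-0.022,-0.034,0,0],[-0.27,-0.022,-0.034,0,0],[-0.27,-0.022,-0.034,0,0],[-0.27,-0.022,-0.034,0,0]]'; python3 -m jog '[[-0.27,-0.003,-0.04,0,0],[-0.27,-0.003,-0.04,0,0],[-0.27,-0.003,-0.04,0,0],[-0.27,-0.003,-0.04,0,0],[-0.27,-0.003,-0.04,0,0]]'; python3 -m jog '[[-0.27,0,-0.04,0.01,0],[-0.27,0,-0.04,0.01,0],[-0.27,0,-0.04,0.02,0],[-0.27,0,-0.04,0.02,0],[-0.27,0,-0.02,0.02,0]]'
```

```text
clock: 0.93
tcp_pos: [0.4408, 0.33, 0.2169]
orientation: [-0.0, 0.099, 0.995, -0.0]
wrist_force: [-0.1, 1.1, 0.2]
finger_gap: 0.0542
grip_force: 0.0
clock: 1.35
tcp_pos: [0.5144, 0.1414, 0.2168]
orientation: [-0.0, 0.099, 0.995, -0.0]
wrist_force: [0.2, -0.1, -0.1]
finger_gap: 0.0539
grip_force: 0.0
clock: 1.77
tcp_pos: [0.4888, -0.0574, 0.2169]
orientation: [-0.0, 0.099, 0.995, 0.0]
wrist_force: [0.7, -0.5, -0.2]
finger_gap: 0.0545
grip_force: 0.0
clock: 2.18
tcp_pos: [0.4548, -0.2306, 0.1393]
orientation: [0.0, 0.1, 0.995, -0.001]
wrist_force: [0.5, -0.1, -0.0]
finger_gap: 0.0541
grip_force: 0.0
```

```bash
python3 -m jog '[[-0.27,-0.001,-0.026,0.01,0],[-0.27,-0.001,-0.026,0.01,0],[-0.27,0,0,0.01,0],[-0.27,0,0,0,0]]'
python3 - <<'E'
from h import *
c=env.read_camera("scene"); im=c["img"][:,:,::-1]; x,y=proj(c,[.446,-.284,.05])[0].astype(int); print(x,y)
x0=max(0,x-80);y0=max(0,y-80); cv2.imwrite("pics/g.png",cv2.resize(im[y0:y0+150,x0:x0+160],None,fx=4,fy=4))
E
```

```text
clock: 2.52
tcp_pos: [0.4455, -0.2783, 0.1074]
orientation: [-0.002, 0.1, 0.995, 0.001]
wrist_force: [-0.2, -1.0, -0.6]
finger_gap: 0.0542
grip_force: 0.0
353 162
```

View pics/g.png

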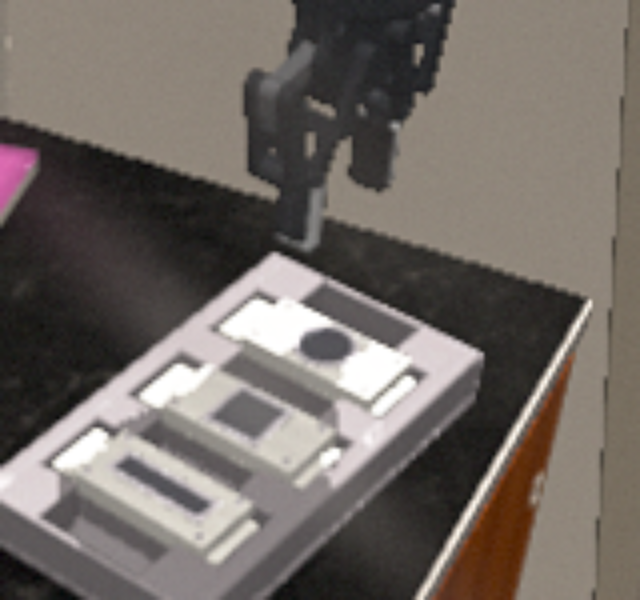

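The scene crop shows the open gripper hovering above the round carrier (window at crop (325,345)), with the wells visible on both sides. I'll correct by 6 mm in y and descend.

```bash
python3 -m jog '[[-0.27,-0.001,-0.006,0,0],[-0.27,0,0,0.02,0],[-0.27,0,0,0.02,0],[-0.27,0,0,0.015,0],[-0.27,0,0,0,0]]'
```

```text
clock: 2.98
tcp_pos: [0.446, -0.2823, 0.053]
orientation: [-0.002, 0.098, 0.995, 0.001]
wrist_force: [0.8, 1.3, -0.6]
finger_gap: 0.0539
grip_force: 0.0
```

```bash
python3 -m jog '[[-0.27,0,-0.002,0.01,0],[-0.27,0,0,0.01,0],[-0.27,0,0,0.01,0],[-0.27,0,0,0,0]]' 40; python3 -m jog '[[0.3,0,0,0,0],[0.3,0,0,0,0],[0.3,0,0,0,0],[0.3,0,0,0,0]]' 40
```

```text
clock: 3.32
tcp_pos: [0.4459, -0.2854, 0.0233]
orientation: [-0.001, 0.098, 0.995, 0.001]
wrist_force: [0.3, 0.9, -0.2]
finger_gap: 0.0539
grip_force: 0.0
clock: 3.65
tcp_pos: [0.447, -0.2866, 0.0254]
orientation: [0.0, 0.099, 0.995, -0.0]
wrist_force: [0.0, 0.2, 0.1]
finger_gap: 0.0301
grip_force: 0.0
```

Run:
```python
from h import *
c=env.read_camera("scene"); im=c["img"][:,:,::-1]; x,y=proj(c,[.446,-.284,.05])[0].astype(int)
cv2.imwrite("pics/g2.png",cv2.resize(im[y-80:y+70,x-80:x+80],None,fx=4,fy=4)); print({k:v for k,v in env.get_state().items() if k in("grip_force","finger_gap","tcp_pos","wrist_force")})
```

```text
{'tcp_pos': array([ 0.4469643 , -0.28655127,  0.02537934]), 'wrist_force': array([ 0.1750824 , -0.23147445,  0.02291723]), 'grip_force': 0.0, 'finger_gap': 0.030232480261858923}
```

View pics/g2.png

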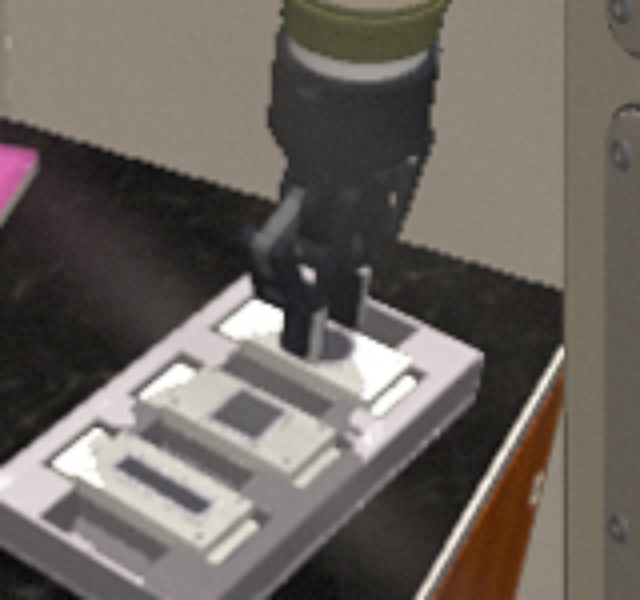

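The fingers have closed to 30 mm with no grip force. Their tips look as if they sit on top of the carrier at crop (310,355) rather than beside it. I'll compare the picture with where the tips should project.

Run:
```python
from h import *
c=env.read_camera("scene"); im=c["img"][:,:,::-1].copy(); x,y=proj(c,[.446,-.284,.05])[0].astype(int)
s=env.get_state(); p=s["tcp_pos"]; ty=np.array([.196,.981,0])
g=cv2.resize(im[y-80:y+70,x-80:x+80],None,fx=4,fy=4)
for dz,col in((-.011,(0,0,255)),(.014,(0,255,0)),(.034,(255,0,0))):
  for k in(-.015,.015,.0295):
    q=(proj(c,p+ty*k+[0,0,dz])[0]-[x-80,y-80])*4+1.5; cv2.circle(g,tuple(q.astype(int)),4,col,-1)
cv2.imwrite("pics/g3.png",g)
from scipy.spatial.transform import Rotation
```

```text
(no output)
```

View pics/g3.png

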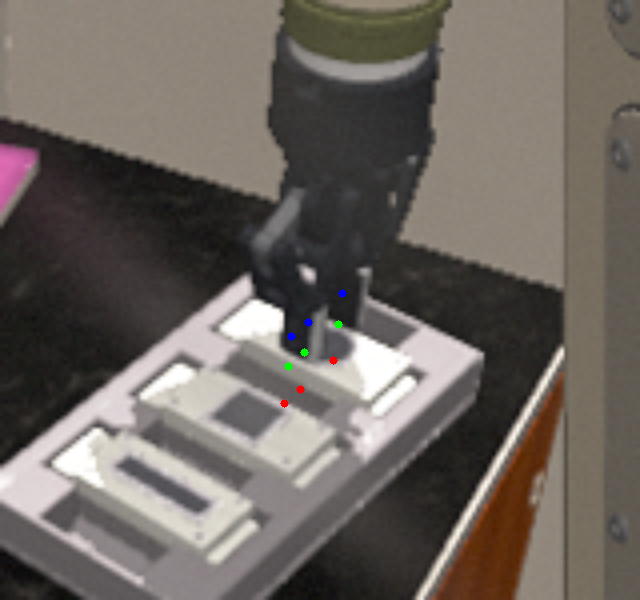

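The tips project at about TCP z + 14 mm (green) instead of z − 11 mm (red), so the fingers really are about 25 mm higher than the reading implies. I'll check whether the earlier picture gives the same offset.

Run:
```python
from h import *
c=np.load("scene0.npy",allow_pickle=True).item()
ty=np.array([.196,.981,0]);p=np.array([.4455,-.2783,.1074])
for k in(.027,.034):
  for dz in(-.011,0,.014,.024): print(k,dz,((proj(c,p+ty*k+[0,0,dz])[0]-[273,82])*4+1.5).round())
from workcell import env
print([a for a in dir(env) if a[0]!='_'])
```

```text
0.027 -0.011 [297. 285.]
0.027 0 [299. 267.]
0.027 0.014 [302. 244.]
0.027 0.024 [303. 227.]
0.034 -0.011 [289. 292.]
0.034 0 [291. 274.]
0.034 0.014 [293. 251.]
0.034 0.024 [295. 234.]
['MotionError', 'get_state', 'hand_in', 'read_camera', 'tip_extent']
```

Same offset in both pictures: tip height is about reading + 14 mm. I'll lift, reopen and descend to a reading near z = 0, watching the force.

```bash
python3 -m jog '[[0.3,0,0,-0.015,0],[-0.27,0,0,0,0],[-0.27,0,0,0,0],[-0.27,0,0,0,0],[-0.27,0,0,0,0]]'; python3 -m jog '[[-0.27,0,0.002,0.01,0],[-0.27,0,0,0.01,0],[-0.27,0,0,0.005,0],[-0.27,0,0,0,0]]'
```

```text
clock: 4.17
tcp_pos: [0.4464, -0.286, 0.0395]
orientation: [-0.0, 0.099, 0.995, 0.0]
wrist_force: [-0.7, -0.3, -0.2]
finger_gap: 0.0542
grip_force: 0.0
clock: 4.5
tcp_pos: [0.4456, -0.283, 0.0126]
orientation: [-0.002, 0.099, 0.995, 0.001]
wrist_force: [-0.0, 0.5, 0.3]
finger_gap: 0.0545
grip_force: 0.0
```

```bash
python3 -m jog '[[-0.27,0,0,0.007,0],[-0.27,0,0,0.004,0],[-0.27,0,0,0,0]]'; python3 -m jog '[[0.4,0,0,0,0],[0.4,0,0,0,0],[0.4,0,0,0,0],[0.4,0,0,0,0]]' 40
```

```text
clock: 4.75
tcp_pos: [0.4465, -0.2838, 0.0028]
orientation: [-0.001, 0.099, 0.995, 0.0]
wrist_force: [0.1, 0.7, -0.1]
finger_gap: 0.0544
grip_force: 0.0
clock: 5.08
tcp_pos: [0.4471, -0.2844, 0.0041]
orientation: [0.0, 0.099, 0.995, -0.0]
wrist_force: [-0.4, 0.7, -0.9]
finger_gap: 0.039
grip_force: 41.5
```

Gripped. Lift, and carry it past the tray's far rim, which I'll use to pivot the carrier's near end up in the grip.

```bash
python3 -m jog '[[0.4,0,0,-0.015,0],[0.4,0,0,-0.02,0],[0.4,0,0,-0.025,0],[0.4,-0.01,0,0,0],[0.4,-0.018,0,0,0]]'; python3 -m jog '[[0.4,-0.025,0,0,0],[0.4,-0.025,0,0,0],[0.4,-0.02,0,0,0],[0.4,-0.01,0,0,0],[0.4,0,0,0,0]]'; python3 -m jog '[[0.4,0,0,0.015,0],[0.4,0,0,0.015,0],[0.4,0,0,0.01,0],[0.4,0,0,0.005,0],[0.4,0,0,0,0]]' 25
```

```text
clock: 5.5
tcp_pos: [0.4747, -0.2903, 0.0656]
orientation: [0.001, 0.099, 0.995, -0.001]
wrist_force: [0.8, 0.3, -0.9]
finger_gap: 0.0392
grip_force: 41.6
clock: 5.92
tcp_pos: [0.5553, -0.306, 0.0632]
orientation: [0.001, 0.098, 0.995, -0.0]
wrist_force: [0.9, -0.5, -0.1]
finger_gap: 0.0394
grip_force: 41.6
clock: 6.33
tcp_pos: [0.5514, -0.3046, 0.0172]
orientation: [-0.001, 0.099, 0.995, 0.001]
wrist_force: [-0.6, 0.2, -0.7]
finger_gap: 0.0388
grip_force: 41.6
```

```bash
python3 -m jog '[[0.4,0,0,0.003,0],[0.4,0,0,0.003,0],[0.4,0,0,0,0]]' 25;  python3 -m jog '[[0.4,0,0,0.003,0],[0.4,0,0,0.003,0],[0.4,0,0,0,0]]'
```

```text
clock: 6.58
tcp_pos: [0.5535, -0.306, 0.0139]
orientation: [0.001, 0.099, 0.995, -0.0]
wrist_force: [0.5, -0.6, 2.3]
finger_gap: 0.0392
grip_force: 42.0
clock: 6.83
tcp_pos: [0.5547, -0.3064, 0.0089]
orientation: [0.002, 0.098, 0.995, -0.001]
wrist_force: [1.6, 1.4, 7.0]
finger_gap: 0.0391
grip_force: 43.2
```

```bash
python3 -m jog '[[0.4,0,0,0.003,0],[0.4,0,0,0.003,0],[0.4,0,0,0.002,0],[0.4,0,0,0,0]]' 25
python3 - <<'E'
from h import *
c=env.read_camera("scene"); im=c["img"][:,:,::-1]; x,y=proj(c,[.53,-.29,.04])[0].astype(int);print(x,y)
y0=max(0,y-60);x0=max(0,x-70); cv2.imwrite("pics/t.png",cv2.resize(im[y0:y0+150,x0:x0+160],None,fx=4,fy=4,interpolation=2))
E
```

```text
clock: 7.17
tcp_pos: [0.5555, -0.3066, 0.0014]
orientation: [0.003, 0.098, 0.995, -0.001]
wrist_force: [2.1, 0.7, 7.8]
finger_gap: 0.0389
grip_force: 44.6
317 152
```

View pics/t.png

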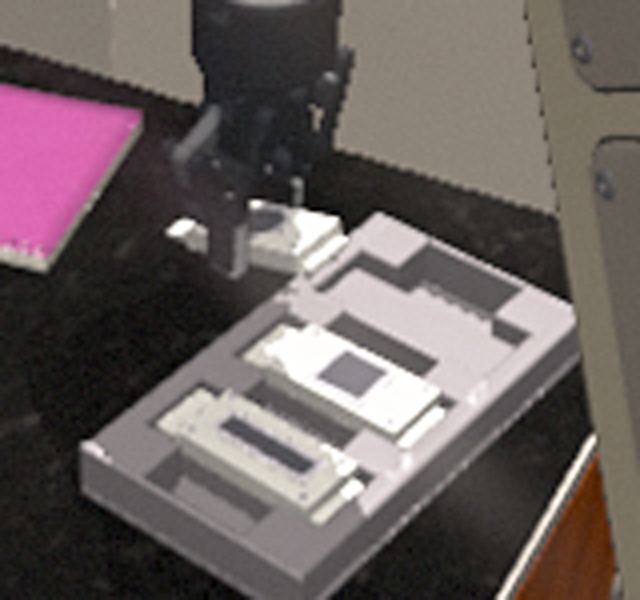

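The picture shows the carrier slanted, its near end on the tray's far rim at crop (325,255) and its tongue lower at (180,230). The other two carriers are still in their pockets. Lift and carry it to the stage.

```bash
python3 -m jog '[[0.4,0,0,-0.012,0],[0.4,0,0,-0.025,0],[0.4,0,0,-0.025,0],[0.4,0,0,-0.025,0],[0.4,0.01,0.018,-0.01,0]]' 40; python3 -m jog '[[0.4,0.018,0.033,0,0],[0.4,0.018,0.033,0,0],[0.4,0.018,0.033,0,0],[0.4,0.018,0.033,0,0],[0.4,0.018,0.033,0,0]]';  python3 -m jog '[[0.4,0.018,0.033,0,0],[0.4,0.018,0.033,0,0],[0.4,0.018,0.033,0,0],[0.4,0.018,0.033,0,0],[0.4,0.018,0.033,0,0]]'; python3 -m jog '[[0.4,0,0.014,0,-5.65],[0.4,0,0,0,-5.65],[0.4,0,0,0,-5.65],[0.4,0,0,0,-5.65],[0.4,0,0,0,0]]'
```

```text
clock: 7.63
tcp_pos: [0.5494, -0.29, 0.1005]
orientation: [0.003, 0.1, 0.995, -0.003]
wrist_force: [0.6, -1.4, 1.3]
finger_gap: 0.0389
grip_force: 43.4
clock: 8.05
tcp_pos: [0.4898, -0.105, 0.0966]
orientation: [0.0, 0.099, 0.995, -0.0]
wrist_force: [0.9, 0.6, -0.6]
finger_gap: 0.0391
grip_force: 43.4
clock: 8.47
tcp_pos: [0.434, 0.0745, 0.0967]
orientation: [0.0, 0.099, 0.995, 0.0]
wrist_force: [0.8, 0.8, -0.2]
finger_gap: 0.0393
grip_force: 43.4
clock: 8.88
tcp_pos: [0.4376, 0.087, 0.0966]
orientation: [0.0, -0.1, 0.995, -0.0]
wrist_force: [0.1, -0.3, -1.4]
finger_gap: 0.0393
grip_force: 43.4
```

Run:
```python
from h import *
G=[]
for n,w in(("scene",None),("top",None)):
    c=env.read_camera(n); np.save(n+"1.npy",c,allow_pickle=True)
    x,y=proj(c,[.455,.09,.11])[0].astype(int); x0,y0=x-45,y-65; print(n,x0,y0)
    G.append(cv2.resize(c["img"][y0:y0+120,x0:x0+80,::-1] if n=="top" else c["img"][y0:y0+120,x0-10:x0+70,::-1],None,fx=5,fy=5,interpolation=2))
cv2.imwrite("pics/m.png",np.hstack(G)); print(G[0].shape)
```

```text
scene 206 204
top 156 181
(600, 400, 3)
```

View pics/m.png

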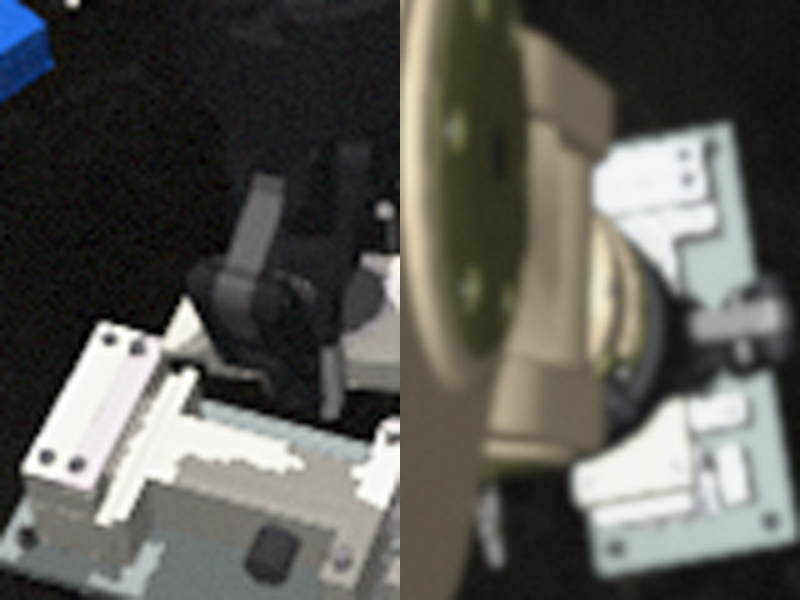

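The composite shows the carrier held above the stage. In the scene view (left) the tongue's +y corner is at (164,350), and in the top view (right) the near end's edge runs from (575,475) to (692,465). I'll compare with the predicted points for a few tilts.

Run:
```python
from h import *
s=np.load("scene1.npy",allow_pickle=True).item();t=np.load("top1.npy",allow_pickle=True).item()
a=np.radians(11.4);X=np.array([np.cos(a),np.sin(a),0]);Y=np.array([-X[1],X[0],0]);Z=np.array([0,0,1.])
P=np.array([.4376,.087,.1266])
for th in(.2,.3,.4):
    A=X*np.cos(th)-Z*np.sin(th);N=X*np.sin(th)+Z*np.cos(th)
    f=lambda x,y,z:P+(A*x+Y*y+N*(z-10))/1000
    q=lambda c,p,o:((proj(c,p)[0]-o)*5+2).round().tolist()
    print(th,"tongue",[q(s,f(54,y,z),[196,204]) for y,z in((17,7),(17,2),(-17,7))],"bodyfront+y low",q(s,f(38,20,0),[196,204]),
     "top: body top",[q(t,f(-42,y,14),[76+0,181]) for y in(20,-20)],"ledge",[q(t,f(-48,y,5),[76,181]) for y in(17,-17)])
```

```text
0.2 tongue [[150.0, 340.0], [154.0, 351.0], [193.0, 256.0]] bodyfront+y low [200.0, 370.0] top: body top [[581.0, 498.0], [696.0, 476.0]] ledge [[598.0, 519.0], [695.0, 501.0]]
0.3 tongue [[156.0, 352.0], [162.0, 363.0], [199.0, 268.0]] bodyfront+y low [207.0, 378.0] top: body top [[579.0, 493.0], [694.0, 471.0]] ledge [[595.0, 516.0], [692.0, 498.0]]
0.4 tongue [[164.0, 364.0], [172.0, 375.0], [206.0, 280.0]] bodyfront+y low [215.0, 387.0] top: body top [[576.0, 487.0], [692.0, 466.0]] ledge [[592.0, 513.0], [690.0, 494.0]]
```

The tilt is about 0.3 rad and the position agrees to about 2 mm. Descend in front of the groove.

```bash
python3 -m jog '[[0.4,-0.01,0,0.015,0],[0.4,-0.002,0,0.02,0],[0.4,0,0,0.018,0],[0.4,0,0,0.007,0],[0.4,0,0,0,0]]'; python3 -m jog '[[0.4,-0.002,0,0.003,0],[0.4,-0.002,0,0,0],[0.4,0,0,0,0]]'
```

```text
clock: 9.4
tcp_pos: [0.4476, 0.0889, 0.0344]
orientation: [-0.002, -0.097, 0.995, 0.0]
wrist_force: [0.4, -0.5, -0.5]
finger_gap: 0.0392
grip_force: 43.4
clock: 9.65
tcp_pos: [0.4548, 0.0899, 0.0339]
orientation: [0.001, -0.098, 0.995, -0.0]
wrist_force: [-0.5, 0.0, -0.7]
finger_gap: 0.0391
grip_force: 43.4
```

```bash
python3 -m jog '[[0.4,0,0.0007,0.0025,0],[0.4,0,0,0,0]]'; python3 -m jog '[[0.4,-0.002,0,0,0],[0.4,-0.002,0,0,0],[0.4,-0.002,0,0,0],[0.4,0,0,0,0]]'
```

```text
clock: 9.82
tcp_pos: [0.4536, 0.0907, 0.0307]
orientation: [0.0, -0.098, 0.995, 0.0]
wrist_force: [0.0, -0.2, -1.9]
finger_gap: 0.0391
grip_force: 43.4
clock: 10.15
tcp_pos: [0.4595, 0.0919, 0.0305]
orientation: [0.0, -0.098, 0.995, 0.0]
wrist_force: [0.3, 0.5, -0.8]
finger_gap: 0.0386
grip_force: 43.4
```

```bash
python3 -m jog '[[0.4,-0.002,0,0,0],[0.4,-0.002,0,0,0],[0.4,0,0,0,0]]';python3 -m jog '[[0.4,-0.002,0,0,0],[0.4,0,0,0,0]]'
```

```text
clock: 10.4
tcp_pos: [0.4609, 0.0923, 0.0297]
orientation: [-0.002, -0.098, 0.995, -0.0]
wrist_force: [-2.9, -0.3, -4.4]
finger_gap: 0.0392
grip_force: 43.2
clock: 10.57
tcp_pos: [0.463, 0.0929, 0.0293]
orientation: [-0.002, -0.098, 0.995, 0.0]
wrist_force: [-4.8, -0.4, -5.2]
finger_gap: 0.0393
grip_force: 42.9
```

Forces back and down mean the tongue's top is rubbing on the lip. I'll lower a little and carry on.

```bash
python3 -m jog '[[0.4,0,0,0.0025,0],[0.4,0,0,0,0]]';python3 -m jog '[[0.4,-0.002,0,0.0006,0],[0.4,0,0,0,0]]'
```

```text
clock: 10.73
tcp_pos: [0.4662, 0.0931, 0.0279]
orientation: [0.001, -0.098, 0.995, 0.0]
wrist_force: [-0.9, -0.4, -3.6]
finger_gap: 0.0393
grip_force: 43.2
clock: 10.9
tcp_pos: [0.4679, 0.0934, 0.0275]
orientation: [0.001, -0.098, 0.995, 0.0]
wrist_force: [-0.1, -0.8, -2.3]
finger_gap: 0.039
grip_force: 43.2
```

```bash
python3 -m jog '[[0.4,0.0006,0,0.002,0],[0.4,0.0006,0,0.0015,0],[0.4,0,0,0,0]]' 25;python3 -m jog '[[0.4,0.0006,0,0.0015,0],[0.4,0,0,0,0]]'
```

```text
clock: 11.15
tcp_pos: [0.4664, 0.0932, 0.024]
orientation: [0.001, -0.098, 0.995, 0.0]
wrist_force: [-0.1, -0.1, -0.6]
finger_gap: 0.0397
grip_force: 43.3
clock: 11.32
tcp_pos: [0.4663, 0.0931, 0.0231]
orientation: [0.001, -0.098, 0.995, 0.0]
wrist_force: [-0.3, -0.6, 4.4]
finger_gap: 0.0393
grip_force: 44.0
```

```bash
python3 -m jog '[[0.4,0.0006,0,0.0015,0],[0.4,0.0004,0,0.001,0],[0.4,0,0,0,0]]' 25
python3 - <<'E'
from h import *
G=[]
for n in("scene","top"):
    c=env.read_camera(n); np.save(n+"2.npy",c,allow_pickle=True)
    x,y=proj(c,[.46,.09,.05])[0].astype(int); 
    if n=="scene": cv2.imwrite("pics/r.png",cv2.resize(c["img"][y-60:y+60,x-80:x+80,::-1],None,fx=5,fy=5,interpolation=2)); print(x,y)
E
```

```text
clock: 11.57
tcp_pos: [0.4658, 0.0929, 0.0216]
orientation: [0.002, -0.098, 0.995, 0.0]
wrist_force: [-2.5, -0.6, 12.0]
finger_gap: 0.039
grip_force: 45.1
250 291
```

```bash
python3 -m jog '[[0,0,0,0,0],[-0.2,0,0,0,0],[-0.2,0,0,0,0],[-0.2,0,0,0,0]]'
python3 - <<'E'
from h import *
c=env.read_camera("scene"); np.save("scene3.npy",c,allow_pickle=True)
x,y=proj(c,[.46,.09,.05])[0].astype(int)
cv2.imwrite("pics/r.png",cv2.resize(c["img"][y-60:y+60,x-80:x+80,::-1],None,fx=5,fy=5,interpolation=2)); print(x,y)
E
```

```text
clock: 12.0
tcp_pos: [0.4641, 0.0928, 0.0197]
orientation: [-0.0, -0.098, 0.995, 0.0]
wrist_force: [0.3, -0.1, -0.4]
finger_gap: 0.0509
grip_force: 0.0
250 291
```

View pics/r.png

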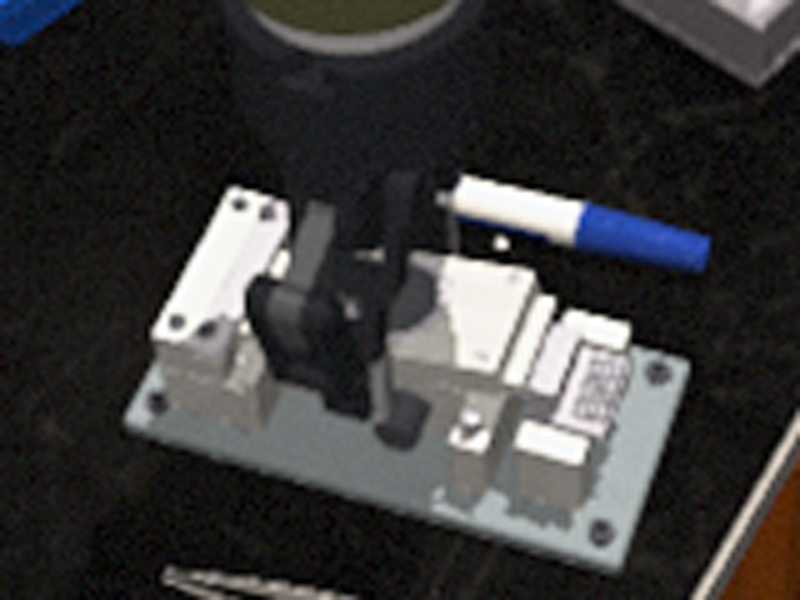

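The carrier lies with its tongue under the bridge and its near end resting on the catch (ledge at (530,340)). The pen and tweezers are undisturbed. I'll raise the gripper, shut it and move over the press point.

```bash
python3 -m jog '[[-0.2,0,0,-0.01,0],[-0.2,0,0,-0.02,0],[-0.2,0,0,-0.02,0],[1,0.01,0,-0.005,0],[1,0.013,0,0,0]]' 40; python3 -m jog '[[1,0,0,0,0],[1,0,0,0,0],[1,0,0,0,0],[1,0,0,0.008,0],[1,0,0,0,0]]'
```

```text
clock: 12.47
tcp_pos: [0.4434, 0.0882, 0.0762]
orientation: [0.002, -0.098, 0.995, -0.0]
wrist_force: [-0.2, -0.5, -0.5]
finger_gap: 0.028
grip_force: 0.0
clock: 12.88
tcp_pos: [0.4412, 0.0883, 0.0653]
orientation: [-0.001, -0.098, 0.995, 0.0]
wrist_force: [-0.5, -0.0, 0.4]
finger_gap: 0.0
grip_force: 0.0
```

```bash
python3 -m jog '[[1,0,0,0.005,0],[1,0,0,0.004,0],[1,0,0,0,0]]'; python3 -m jog '[[1,0,0,0.003,0],[1,0,0,0,0]]'; python3 -m jog '[[1,0,0,0.003,0],[1,0,0,0,0]]'
```

```text
clock: 13.13
tcp_pos: [0.441, 0.0883, 0.0566]
orientation: [-0.001, -0.098, 0.995, 0.0]
wrist_force: [-0.6, -0.4, -0.1]
finger_gap: -0.0001
grip_force: 0.0
clock: 13.3
tcp_pos: [0.4414, 0.0883, 0.0543]
orientation: [-0.0, -0.098, 0.995, 0.0]
wrist_force: [-0.5, -0.1, -0.1]
finger_gap: -0.0001
grip_force: 0.0
clock: 13.47
tcp_pos: [0.4415, 0.0883, 0.0515]
orientation: [-0.0, -0.098, 0.995, 0.0]
wrist_force: [-0.3, -0.2, -0.6]
finger_gap: -0.0001
grip_force: 0.0
```

```bash
for i in 1; do python3 -m jog '[[1,0,0,0.003,0],[1,0,0,0,0]]'; python3 -m jog '[[1,0,0,0.002,0],[1,0,0,0,0]]';python3 -m jog '[[1,0,0,0.002,0],[1,0,0,0,0]]'; done
```

```text
clock: 13.63
tcp_pos: [0.4415, 0.0883, 0.0485]
orientation: [-0.0, -0.098, 0.995, 0.0]
wrist_force: [-0.1, 0.6, -0.6]
finger_gap: 0.0002
grip_force: 0.0
clock: 13.8
tcp_pos: [0.4418, 0.0883, 0.0468]
orientation: [0.0, -0.098, 0.995, 0.0]
wrist_force: [-0.7, 0.5, 2.3]
finger_gap: -0.0001
grip_force: 0.8
clock: 13.97
tcp_pos: [0.4419, 0.0883, 0.0462]
orientation: [0.0, -0.098, 0.995, -0.0]
wrist_force: [-3.6, -0.5, 15.2]
finger_gap: -0.0004
grip_force: 6.8
```

```bash
python3 -m jog '[[1,0,0,0,0],[1,0,0,0,0]]'; python3 -m jog '[[1,-0.0015,0,0,0],[1,0,0,0,0]]'; python3 -m jog '[[1,0,0,0.0005,0],[1,0,0,0,0]]'
```

```text
clock: 14.13
tcp_pos: [0.4419, 0.0882, 0.0462]
orientation: [0.001, -0.098, 0.995, -0.0]
wrist_force: [-3.7, -0.8, 14.7]
finger_gap: 0.0004
grip_force: 6.6
clock: 14.3
tcp_pos: [0.442, 0.0883, 0.0461]
orientation: [-0.001, -0.098, 0.995, -0.0]
wrist_force: [-7.3, -1.0, 17.9]
finger_gap: -0.0001
grip_force: 8.1
clock: 14.47
tcp_pos: [0.442, 0.0883, 0.0459]
orientation: [-0.001, -0.098, 0.995, -0.0]
wrist_force: [-8.4, -1.3, 21.2]
finger_gap: -0.0002
grip_force: 9.7
```

It resists at 20 N, well above the expected 8 N. I'll back off and work out the resting tilt from the last picture, intersecting the corner rays with the carrier's side planes.

```bash
python3 -m jog '[[1,0.0015,0,-0.008,0],[1,0,0,0,0]]'
python3 - <<'E'
from h import *
c=np.load("scene3.npy",allow_pickle=True).item()
a=np.radians(11.27);X=np.array([np.cos(a),np.sin(a),0]);Y=np.array([-X[1],X[0],0])
O=np.array([.4629,.0924,.036])
def pl(p,yo):
    p=np.array(p)/5-.4+[170,231]
    q0=ray(c,[p],0.)[0];q1=ray(c,[p],.1)[0]; d=q1-q0
    t=(yo-(q0-O)@Y)/(d@Y); q=q0+t*d-O; return np.round([q@X*1000,q[2]*1000],1)
print("body top +y",pl((500,374),.02),"-y",pl((535,268),-.02))
print("ledge end top +y",pl((524,386),.017),"-y",pl((556,297),-.017))
print("body top -y mid",pl((440,253),-.02))
print("catch box top near corner (630,320) -> at z:",[np.round(((ray(c,[np.array(p)/5-.4+[170,231]],.05)[0]-O)@X*1000,(ray(c,[np.array(p)/5-.4+[170,231]],.05)[0]-O)@Y*1000),1).tolist() for p in((557,340),(575,345),(525,385))])
E
```

```text
clock: 14.63
tcp_pos: [0.4423, 0.0883, 0.0535]
orientation: [0.001, -0.098, 0.995, -0.0]
wrist_force: [0.4, 0.3, 0.4]
finger_gap: 0.0
grip_force: 0.0
body top +y [-42.5  25.3] -y [-40.3  26.3]
ledge end top +y [-49.   17.7] -y [-48.2  18.3]
body top -y mid [-8.2 20.9]
catch box top near corner (630,320) -> at z: [[-52.6, -4.5], [-58.5, -4.5], [-48.4, 14.3]]
```

The carrier's tilt is 0.15 rad but it sits about 2 mm too far toward −x, so its ledge is on the nose's crest. I'll regrip at the middle, seat the tongue deeper, and release again.

```bash
python3 -m jog '[[1,0,0,-0.02,0],[-0.2,-0.012,0,0,0],[-0.2,-0.01,0,0,0],[-0.2,0,0,0,0],[-0.2,0,0,0,0]]'; python3 -m jog '[[-0.2,0,0,0.02,0],[-0.2,0,0,0.02,0],[-0.2,0,0,0.011,0],[-0.2,0,0,0,0]]'; python3 -m jog '[[0.4,0,0,0,0],[0.4,0,0,0,0],[0.4,0,0,0,0]]' 30
```

```text
clock: 15.05
tcp_pos: [0.4633, 0.0926, 0.0716]
orientation: [-0.0, -0.098, 0.995, 0.0]
wrist_force: [-0.8, -0.8, -0.5]
finger_gap: 0.0481
grip_force: 0.0
clock: 15.38
tcp_pos: [0.4598, 0.0925, 0.0183]
orientation: [-0.003, -0.098, 0.995, 0.0]
wrist_force: [-1.0, -0.8, -0.8]
finger_gap: 0.0514
grip_force: 0.0
clock: 15.63
tcp_pos: [0.4637, 0.0926, 0.022]
orientation: [0.001, -0.098, 0.995, 0.0]
wrist_force: [0.0, -0.7, -1.9]
finger_gap: 0.0391
grip_force: 33.9
```

```bash
python3 -m jog '[[0.4,-0.0015,0,0,0],[0.4,0,0,0,0]]'; python3 -m jog '[[0.4,-0.001,0,0,0],[0.4,0,0,0,0]]';python3 -m jog '[[0.4,-0.001,0,0,0],[0.4,0,0,0,0]]'
```

```text
clock: 15.8
tcp_pos: [0.4651, 0.0929, 0.0219]
orientation: [0.0, -0.098, 0.995, 0.0]
wrist_force: [-0.2, 0.6, -0.9]
finger_gap: 0.039
grip_force: 34.0
clock: 15.97
tcp_pos: [0.4652, 0.093, 0.0214]
orientation: [-0.0, -0.098, 0.995, -0.0]
wrist_force: [-2.3, -1.1, 0.2]
finger_gap: 0.0393
grip_force: 34.1
clock: 16.13
tcp_pos: [0.4652, 0.0931, 0.0209]
orientation: [-0.001, -0.098, 0.995, -0.0]
wrist_force: [-3.6, -2.5, -1.3]
finger_gap: 0.0396
grip_force: 33.9
```

```bash
python3 -m jog '[[0.2,0,0,0,0],[-0.2,0,0,0,0],[-0.2,0,0,0,0],[-0.2,0,0,0,0]]'; python3 -m jog '[[-0.2,0.003,0,-0.015,0],[-0.2,0,0,-0.02,0],[-0.2,0,0,-0.018,0],[1,0.01,0,0,0],[1,0.013,0,0,0]]' 40; python3 -m jog '[[1,0,0,0,0],[1,0,0,0,0],[1,0,0,0,0],[1,0,0,0.01,0],[1,0,0,0.005,0]]'
```

```text
clock: 16.47
tcp_pos: [0.4683, 0.0934, 0.0219]
orientation: [0.001, -0.098, 0.995, 0.0]
wrist_force: [-0.3, 0.1, 0.6]
finger_gap: 0.0507
grip_force: 0.0
clock: 16.88
tcp_pos: [0.4437, 0.0883, 0.0757]
orientation: [0.003, -0.098, 0.995, -0.0]
wrist_force: [0.4, -0.2, -0.2]
finger_gap: 0.0278
grip_force: 0.0
clock: 17.3
tcp_pos: [0.4418, 0.0882, 0.0587]
orientation: [0.0, -0.098, 0.995, 0.0]
wrist_force: [-0.7, 0.2, -0.8]
finger_gap: 0.0001
grip_force: 0.0
```

```bash
python3 - <<'E'
from h import *
c=env.read_camera("scene"); np.save("scene4.npy",c,allow_pickle=True)
d=np.load("scene3.npy",allow_pickle=True).item()
# shift of carrier's near end (-y side, unoccluded) between the two pictures
f=lambda q:cv2.cvtColor(q["img"],cv2.COLOR_RGB2GRAY)[231+48:231+85,170+92:170+128]
A,B=f(d).astype(np.float32),f(c).astype(np.float32)
print(cv2.phaseCorrelate(A,B,cv2.createHanningWindow(A.shape[::-1],cv2.CV_32F)))
E
python3 -m jog '[[1,0,0,0.006,0],[1,0,0,0.003,0],[1,0,0,0,0]]'; python3 -m jog '[[1,0,0,0.003,0],[1,0,0,0,0]]'; python3 -m jog '[[1,0,0,0.001,0],[1,0,0,0,0]]'
```

```text
((-1.4377550482172126, -0.4308948313750953), 0.8574118753274281)
clock: 17.6
tcp_pos: [0.4407, 0.0882, 0.0495]
orientation: [-0.001, -0.098, 0.995, 0.0]
wrist_force: [0.2, -0.4, 0.9]
finger_gap: -0.0004
grip_force: 0.0
clock: 17.77
tcp_pos: [0.4411, 0.0882, 0.047]
orientation: [-0.0, -0.098, 0.995, 0.0]
wrist_force: [-0.8, -0.0, 0.0]
finger_gap: 0.0
grip_force: 0.0
clock: 17.93
tcp_pos: [0.4412, 0.0882, 0.0463]
orientation: [0.0, -0.098, 0.995, 0.0]
wrist_force: [-0.1, -0.5, 0.3]
finger_gap: 0.0002
grip_force: 0.0
```

The carrier has moved forward about 2 mm and sits lower. Keep pressing.

```bash
python3 -m jog '[[1,0,0,0.0015,0],[1,0,0,0,0]]'; python3 -m jog '[[1,0,0,0.0015,0],[1,0,0,0,0]]'; python3 -m jog '[[1,0,0,0.0015,0],[1,0,0,0,0]]'
```

```text
clock: 18.1
tcp_pos: [0.4413, 0.0882, 0.045]
orientation: [0.0, -0.098, 0.995, 0.0]
wrist_force: [-0.8, 0.0, 0.9]
finger_gap: 0.0
grip_force: 0.9
clock: 18.27
tcp_pos: [0.441, 0.0882, 0.0434]
orientation: [-0.0, -0.098, 0.995, -0.0]
wrist_force: [-1.5, 0.1, 3.0]
finger_gap: -0.0
grip_force: 1.8
clock: 18.43
tcp_pos: [0.4406, 0.0881, 0.0417]
orientation: [-0.0, -0.098, 0.995, -0.0]
wrist_force: [-2.0, 0.1, 2.3]
finger_gap: 0.0001
grip_force: 1.1
```

Moving with 2–3 N, as expected.

```bash
python3 -m jog '[[1,0,0,0.0015,0],[1,0,0,0,0]]'; python3 -m jog '[[1,0,0,0.0015,0],[1,0,0,0,0]]'; python3 -m jog '[[1,0,0,0.0015,0],[1,0,0,0,0]]'
```

```text
clock: 18.6
tcp_pos: [0.4409, 0.0882, 0.04]
orientation: [-0.0, -0.098, 0.995, 0.0]
wrist_force: [0.1, 0.6, 2.0]
finger_gap: -0.0002
grip_force: 0.8
clock: 18.77
tcp_pos: [0.4411, 0.0882, 0.0385]
orientation: [-0.0, -0.098, 0.995, 0.0]
wrist_force: [-0.9, -0.3, 1.3]
finger_gap: 0.0002
grip_force: 0.4
clock: 18.93
tcp_pos: [0.4413, 0.0882, 0.0371]
orientation: [0.0, -0.098, 0.995, 0.0]
wrist_force: [-0.8, -0.1, 0.1]
finger_gap: -0.0003
grip_force: 0.2
```

```bash
python3 -m jog '[[1,0,0,0.001,0],[1,0,0,0,0]]'; python3 -m jog '[[1,0,0,0.001,0],[1,0,0,0,0]]'; python3 -m jog '[[1,0,0,0.0005,0],[1,0,0,0,0],[1,0,0,0,0]]'
```

```text
clock: 19.1
tcp_pos: [0.4413, 0.0882, 0.0361]
orientation: [0.0, -0.098, 0.995, 0.0]
wrist_force: [0.1, -0.3, -0.8]
finger_gap: -0.0001
grip_force: 0.0
clock: 19.27
tcp_pos: [0.4414, 0.0882, 0.0359]
orientation: [0.0, -0.098, 0.995, 0.0]
wrist_force: [-1.9, 0.7, 8.1]
finger_gap: 0.0002
grip_force: 3.6
clock: 19.52
tcp_pos: [0.4414, 0.0882, 0.0359]
orientation: [0.0, -0.098, 0.995, -0.0]
wrist_force: [-4.3, 0.3, 11.9]
finger_gap: 0.0002
grip_force: 5.9
```

The force fell away just before a firm stop 9 mm below first contact, which means the catch has snapped over. I'll retract and check by comparing the catch's picture with its home picture, and the carrier's top corners with the flat prediction.

```bash
python3 -m jog '[[1,0,0,-0.01,0],[1,0,0,-0.03,0],[1,0,0,-0.04,0],[1,0,0,-0.04,0],[1,-0.02,-0.03,0,0]]'; python3 -m jog '[[1,-0.02,-0.035,0,0],[1,-0.02,-0.035,0,0],[1,-0.02,-0.035,0,0],[1,0,0,0,0],[1,0,0,0,0]]';  python3 - <<'E'
from h import *
c=env.read_camera("scene"); d=np.load("scene0.npy",allow_pickle=True).item(); e=np.load("scene3.npy",allow_pickle=True).item()
a=np.radians(11.27);X=np.array([np.cos(a),np.sin(a),0]);Y=np.array([-X[1],X[0],0]);O=np.array([.4629,.0924,.036])
W=lambda x,y,z:O+(X*x+Y*y)/1000+[0,0,z/1000]
ctr=proj(c,W(-58,0,14))[0].astype(int)
f=lambda q:cv2.cvtColor(q["img"],cv2.COLOR_RGB2GRAY)[ctr[1]-6:ctr[1]+9,ctr[0]-4:ctr[0]+9].astype(np.float32)
w=cv2.createHanningWindow((13,15),cv2.CV_32F)
print("catch shift vs home",cv2.phaseCorrelate(f(d),f(c),w)," while carrier rested",cv2.phaseCorrelate(f(d),f(e),w))
print("px per mm x",proj(c,W(-59,0,14))[0]-proj(c,W(-58,0,14))[0])
# dark window centroid on the carrier, flat prediction (window centre at origin..-2)
g=cv2.cvtColor(c["img"],cv2.COLOR_RGB2GRAY); M=np.zeros_like(g); cv2.fillConvexPoly(M,proj(c,[W(-25,-18,14),W(20,-18,14),W(20,18,14),W(-25,18,14)]).astype(np.int32),1)
m=((g<140)&(M>0)).astype(np.uint8); k=cv2.moments(m); print("win",m.sum(),k["m10"]/k["m00"],k["m01"]/k["m00"],"flat",proj(c,W(0,0,14)),"tilted .12",proj(c,W(0,0,19)))
p=ray(c,[[k["m10"]/k["m00"],k["m01"]/k["m00"]]],.050)[0]-O; print("win stage xy",p@X*1e3,p@Y*1e3)
# near top edge: brightness along carrier centre line
xs=np.arange(-56,-30,1.); q=proj(c,[W(x,-8,14) for x in xs]); print([(int(x),int(g[int(round(v)),int(round(u))])) for x,(u,v) in zip(xs,q)])
for i in(0,1):
  r=[g,cv2.cvtColor(d["img"],cv2.COLOR_RGB2GRAY)][i]; 
cv2.imwrite("pics/end.png",c["img"][:,:,::-1])
for n in("tweezers","pen"):
  b={"tweezers":(200,340,290,375),"pen":(232,258,315,288)}[n]; sl=np.s_[b[1]:b[3],b[0]:b[2]]
  print(n,np.abs(c["img"][sl].astype(int)-d["img"][sl]).mean())
sl=np.s_[195:245,265:330];print("tray carriers diff",np.abs(c["img"][sl].astype(int)-d["img"][sl]).mean())
E
```

```text
clock: 19.93
tcp_pos: [0.4674, 0.0654, 0.1622]
orientation: [0.004, -0.101, 0.995, 0.0]
wrist_force: [1.5, -0.0, -0.3]
finger_gap: 0.0003
grip_force: 0.0
clock: 20.35
tcp_pos: [0.5471, -0.0303, 0.1541]
orientation: [-0.0, -0.097, 0.995, 0.0]
wrist_force: [0.5, -0.0, -0.5]
finger_gap: -0.0001
grip_force: 0.0
catch shift vs home ((0.5878490598211927, 0.5864036984877812), 1.005406773355272)  while carrier rested ((0.524944341743951, 0.5601867679168926), 1.0019788810941908)
px per mm x [0.61175502 0.16664028]
win 221 248.0814479638009 292.3122171945701 flat [[248.57271775 292.32082928]] tilted .12 [[248.39755568 290.44800084]]
win stage xy 0.7469784735558623 0.22360380966691437
[(-56, 245), (-55, 242), (-54, 242), (-53, 243), (-52, 245), (-51, 245), (-50, 229), (-49, 229), (-48, 230), (-47, 213), (-46, 213), (-45, 225), (-44, 234), (-43, 248), (-42, 172), (-41, 172), (-40, 187), (-39, 187), (-38, 254), (-37, 251), (-36, 251), (-35, 251), (-34, 251), (-33, 250), (-32, 250), (-31, 250)]
tweezers 8.694179894179895
pen 15.182597054886212
tray carriers diff 6.191692307692308
```

The window lies where a flat, seated carrier would put it (0.7, 0.2 mm), and the catch looks as it did at home. One quick check on the pen cap, then hand in.

Run:
```python
from h import *
d=np.load("scene0.npy",allow_pickle=True).item()["img"]; c=cv2.imread("pics/end.png")[:,:,::-1]
for im in(d,c):
    i=im.astype(int); m=((i[:,:,2]>i[:,:,0]+60)&(i[:,:,2]>90)).astype(np.uint8); m[:,:270]=0; m[:260]=0
    k=cv2.moments(m); t=(i[340:375,200:290].sum(2)>250); print(m.sum(),k["m10"]/max(k["m00"],1),k["m01"]/max(k["m00"],1), np.argwhere(t).mean(0),t.sum())
s=env.get_state(); print(s["clock"],s["wrist_force"]); env.hand_in()
```

```text
198 297.6363636363636 277.8838383838384 [14.89013035 44.73370577] 537
202 297.5792079207921 277.9504950495049 [15.04417671 45.26706827] 498
20.4 [-0.33228915  0.80400078  0.24728404]
the job is handed in; nothing more can be done
```

The round-window carrier is mounted flat on the stage with the spring catch snapped over its ledge, the other two carriers, tweezers and pen look undisturbed, and the job was handed in at about 20 s.

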